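# Snap the guard plate onto its standoffs in the extraction wall's control box

## Task

The control box of the dust-extraction wall lies open on the bench. Take its guard plate, the one with a hole in each corner, out of the wooden rack where it stands on edge, lay it flat on the bare bench and let go, then pick it up flat and set its holes over the four snap standoffs in the box. Press it down evenly until all four standoffs have clicked through, let go of it, and leave the other plate, the grinder, the carton and the sanding block where they are.

Things in the scene. Friction and masses are not known exactly. Their poses are not given: they have to be found in the camera images.
- guard_centre (a point): Centre (half-way through the thickness) of the guard plate: flat black hard plastic, 160 x 64 x 5 mm, 50 to 85 g, a 12 mm hole near each corner, the same on both faces and either way round. x along its length, y across its width, z through its thickness. It starts on a long edge in a slot of the rack, top edge 76 mm above the bench: pinch it there. Lying flat it can be taken across its 64 mm.
- guard_hole0 (a point): Centre, half-way through the thickness, of the guard plate's hole at plate x -65, y -20 mm.
- guard_hole1 (a point): Centre, half-way through the thickness, of the guard plate's hole at plate x -65, y +20 mm.
- guard_hole2 (a point): Centre, half-way through the thickness, of the guard plate's hole at plate x +65, y -20 mm.
- guard_hole3 (a point): Centre, half-way through the thickness, of the guard plate's hole at plate x +65, y +20 mm.
- control_box: Fixed open tray of grey plastic, 250 x 172 mm, walls 4 mm thick and 52 mm high, circuit board and relays inside, those under and beside the plate at least 15 mm below the standoff shoulders. Origin at the centre of its underside, x along its length, y across, z up. It stands on one side of the bench, left or right, and the rack on the other; the bench between them is bare.
- seat_centre (a point): Middle of the four white nylon snap standoffs in the box, at the height of their shoulders (52 mm above the bench); axes as the box. The standoffs are at x +-65, y +-20 mm from here. Laid on loosely, the plate hangs on their heads with its underside 10 to 11 mm above the shoulders; clicked through, its underside sits on the shoulders. The middle line of the plate (y = 0) stays clear to press on.
- standoff0 (a point): Snap standoff at box x -65, y -20 mm, point on its shoulder (15 mm column). Above it a pin 8.4 mm thick tapers to a point 18 mm above the shoulder; two sprung wings stand out from it along x, 5 mm wide, narrow at the top and 16 mm across their lips 7 mm above the shoulder. Pushing one through a hole takes about 4 N (8 N for one end of the plate, 16 N for all four).
- standoff1 (a point): A like snap standoff at box x -65, y +20 mm, point on its shoulder.
- standoff2 (a point): A like snap standoff at box x +65, y -20 mm, point on its shoulder.
- standoff3 (a point): A like snap standoff at box x +65, y +20 mm, point on its shoulder.
- rack: Fixed light-wood rack 190 x 130 mm, base 12 mm thick, with two slots along its x, at y +36 and -36 mm, each 7 mm wide between cheeks that rise to 32 mm above the bench. The guard plate stands in one slot and the other plate in the other. Origin at the centre of its underside.
- blank_centre (a point): Centre of the other plate, which stands in the other slot of the rack: black like the guard plate but shorter, 110 x 64 x 5 mm, without any hole. Axes as for the guard plate. To be left alone.
- grinder_centre (a point): Middle of an angle grinder lying on the bench, about 290 x 160 mm, 70 mm high, its long axis along x. To be left alone.
- carton_centre (a point): Centre of a blue and white carton of abrasives, 115 x 115 x 75 mm, with one raised flap. To be left alone.
- block_centre (a point): Centre of a cork sanding block, 120 x 65 x 32 mm. To be left alone.
There are look-alikes about, which are no part of the job. What is shaped like the part that bears guard_centre but pink or yellow is not meant.

How it is judged (in metres and radians):
On the way:
1. the guard plate lies flat on the bench, let go (height (world z) of guard_centre below 0.01 m and angle between the z axis of guard_centre and the z axis of seat_centre, either way round below 0.08 rad and contact force between the fingers and guard below 0.05 N), for 0.2 s.
At the end, for the whole second after the job is handed in: The guard plate sits on the four standoffs, all four clicked through: each of its holes within 1.5 mm of fully down on the shoulder, the plate centred on the standoffs within 5 mm and in line with the box within 0.06 rad, let go and at rest (horizontal distance between guard_centre and seat_centre below 0.005 m and angle between the x axis of guard_centre and the x axis of seat_centre, either way round below 0.06 rad and height (world z) of guard_hole0 between 0.052 and 0.056 m and height (world z) of guard_hole1 between 0.052 and 0.056 m and height (world z) of guard_hole2 between 0.052 and 0.056 m and height (world z) of guard_hole3 between 0.052 and 0.056 m and linear speed of guard below 0.02 m/s); the robot touches nothing.
It fails at once if the other plate is pushed more than 25 mm from its place (distance of blank_centre from where it was at the start of the episode above 0.025 m).
It fails at once if the grinder is pushed more than 25 mm from its place (distance of grinder_centre from where it was at the start of the episode above 0.025 m).
It fails at once if the carton is pushed more than 25 mm from its place (distance of carton_centre from where it was at the start of the episode above 0.025 m).
It fails at once if the sanding block is pushed more than 25 mm from its place (distance of block_centre from where it was at the start of the episode above 0.025 m).
It fails at once if the guard plate is forced on crooked: tilted more than 0.35 rad (20 degrees) while it is on the standoffs (horizontal distance between guard_centre and seat_centre below 0.02 m and height (world z) of guard_centre below 0.075 m and angle between the z axis of guard_centre and the z axis of seat_centre, either way round above 0.35 rad).
It also fails if it takes over 72 s, if anything falls off the work surface, if the arm or the gripper's body presses on something with over 40 N, if the wrist force passes 120 N, or if a joint passes its speed limit or range.

## Robot

A 6-joint arm with a two-finger parallel gripper is mounted at the origin on the work surface. World frame = base frame: x ahead of the robot, y to its left, z up, the work surface at z = 0. Lengths are in mm, angles in rad, forces in N, time in s.
With the tool pointing down it reaches from about 325 to 925 mm from the base axis. Payload 3.1 kg.
Tool frame: the origin (TCP) lies at the very end of the fingers, on their centre line; the grasp point (between the pads) lies 19 mm behind it; z points along the fingers, y is the line along which they close (so a half turn about z gives the same grasp; the last joint's range is limited). The gripper opens to 85 mm and grips with 20 to 120 N. Pads are 22 mm wide; open, the fingers measure 114 mm over their backs; the gripper's body (76 mm by 85 mm) begins 54 mm behind the grasp point. The pads swing forward as they close: fully open they stand 13 mm farther back than shut.
Start: joints at [-1.343, 0.217, 1.613, -0, 1.311, -0.112], TCP at [208.333, -589.268, 231.3] pointing down, gripper open.
Joint ranges: [-2.75, 2.75], [-0.78, 2.1], [0.31, 2.55], [-1.13, 4.27], [0.13, 2.63], [-2.58, 2.58]. Speed limits (rad/s): [2.79, 2.79, 3.14, 3.14, 3.14, 3.14].

## Interface

Orientations are given as a 3x3 rotation matrix whose columns are the frame's x, y, z axes.
In Python, from bench import observe, eyes, order gives the robot as it stands.
- The arm moves only by the shell command python3 -m creep 'ROWS' [FORCE]. ROWS is JSON, a list of rows, each an object of numbers: "tx", "ty", "tz": the shift along the tool's x, y, z each as a share of 0.04 m, from -1 to 1; "ax", "ay", "az": the turn, a rotation vector about the tool's x, y, z each as a share of 0.08 rad, from -1 to 1; "jaw": the closure, from 0 (fully open) to 1 (shut). In form: [{"tx": .., "ty": .., "tz": .., "ax": .., "ay": .., "az": .., "jaw": ..}, ...]. A call has 1 to 12 rows; each row shifts and turns the commanded pose from where the row before left it, along the tool's axes as they then stand; what a row does not reach is not made up. A row lasts 1/12 s, in which the tool goes at most 41.7 mm and 7.16 degrees, less where a joint would pass 70% of its speed; a pose out of reach is approached as far as the arm can. A call with a number of a shift or a turn outside -1 to 1 is refused whole. A call with a gripper value outside its range is refused whole. The fingers move at their own pace and stop on an object; FORCE is the grip in N (left out, the last holds). Time passes only in rows, so rows that do not move let the fingers close. It gives the time, the measured TCP pose, the force, the opening and the grip force at its end, in the units of the state.
- observe(): the state, without advancing time (a new reading comes with each control period).
- eyes.read_camera(name): name is "scene" or "top" or "wrist"; returns the picture (480x640x3 uint8, blue, green, red); there is no depth.
- eyes.get_calibration(name): a dict with "camera_matrix" (3x3 intrinsics, pixels), "rvec" (rotation vector, rad) and "tvec" (3), from world to camera coordinates, as OpenCV has them. Camera axes: x right, y down, z forward; pixel columns grow to the right and rows downward; lengths in mm; the calibration is good to about 2 mm. The wrist camera is an equidistant fisheye: a pixel r from the principal point sees the ray r / f radians off the axis. A picture is of the moment at which its call begins: read the wrist's pose just before it. get_calibration takes no time and is no camera call; for the wrist camera it gives the pose at the moment of the call.
- order.sign_off(): hands the job in; it is judged then, once.
The state is a dict: "clock": time; "joints": joint angles; "joint_velocities": joint speeds; "joint_torque": joint torques, N m; "ee_pos": TCP position; "ee_rot": TCP orientation; "force": force on the tool from outside, world axes, zero at the start; "ft_torque": the same for the moment, N m; "width": finger opening in mm; "gripper_force": force on a finger pad.
Only numpy, scipy, OpenCV 4.12 (cv2) and the standard library are available. Lean on these libraries where they do the work, as an engineer would, in place of code of your own. Each camera call takes 0.05 s, during which the arm holds its last target. There are 200 camera calls.

## Working session

There is one attempt and no reset: what is moved stays moved. The work goes in short steps, Python scripts to look and compute and a shell command to move; the robot and the scene stay as the last step left them, time stands still between calls to the robot, and variables do not carry over. Pictures are saved under pics/ and viewed, at most 10 in all, crops included, and the job is handed in when it is done.

```bash
ls; mkdir -p pics; cat > h.py <<'E'
import numpy as np, cv2
from bench import observe, eyes, order
def cal(n):
    c=eyes.get_calibration(n); return np.array(c["camera_matrix"],float),cv2.Rodrigues(np.array(c["rvec"],float))[0],np.array(c["tvec"],float).ravel()
def ray(n,uv,c=None):
    K,R,t=c or cal(n); uv=np.atleast_2d(np.array(uv,float))
    x=(uv-K[:2,2])/[K[0,0],K[1,1]]
    if n=="wrist":
        r=np.linalg.norm(x,axis=1,keepdims=True); d=np.hstack([x*np.sinc(r/np.pi)  ,np.cos(r)])
    else: d=np.hstack([x,np.ones((len(x),1))])
    return -R.T@t, d@R
def plane(n,uv,z,c=None):
    o,d=ray(n,uv,c); return o+d*((z-o[2])/d[:,2])[:,None]
def tri(rays):
    A=0;b=0
    for o,d in rays:
        d=d/np.linalg.norm(d);P=np.eye(3)-np.outer(d,d);A=A+P;b=b+P@o
    return np.linalg.solve(A,b)
def proj(n,p,c=None):
    K,R,t=c or cal(n); q=np.atleast_2d(p)@R.T+t
    if n=="wrist":
        s=np.linalg.norm(q[:,:2],axis=1,keepdims=True); x=q[:,:2]/s*np.arctan2(s,q[:,2:])
    else: x=q[:,:2]/q[:,2:]
    return x*[K[0,0],K[1,1]]+K[:2,2]
E
python3 - <<'E'
from h import *
for n in("scene","top"):
    cv2.imwrite(f"pics/{n}0.png",eyes.read_camera(n)); K,R,t=cal(n); print(n,K[0,0],-R.T@t,R[2])
c=cal("wrist");np.savez("pics/w0.npz",*c);cv2.imwrite("pics/wrist0.png",eyes.read_camera("wrist"));K,R,t=c;print(K,-R.T@t,R)
s=observe();print(s["ee_pos"],s["ee_rot"],s["clock"],s["width"],s["force"])
E
```

```text
pics
scene 482.31118682207085 [1312.83159227 -997.12519083  923.6423052 ] [-0.50183038  0.64729566 -0.57373739]
top 468.1783803837329 [ 438.79896054   -9.02276696 1394.91992901] [ 0.06855079  0.01507921 -0.99753366]
[[371.64829954   0.         323.29161622]
 [  0.         371.64829954 238.59289816]
 [  0.           0.           1.        ]] [ 283.3914064  -561.53776014  373.24663844] [[ 0.33392198 -0.94259517 -0.00323443]
 [-0.89583632 -0.31842094  0.30997645]
 [-0.29321221 -0.10061043 -0.95073873]]
[ 208.1870331  -588.64087582  230.2515372 ] [[ 9.42829007e-01  3.33276609e-01 -4.07457792e-04]
 [ 3.33276781e-01 -9.42827252e-01  1.83338360e-03]
 [ 2.26861556e-04 -1.86436346e-03 -9.99998236e-01]] 0.15 85.4837033522311 [1.29466818 0.45938562 0.13026854]
```

View pics/top0.png

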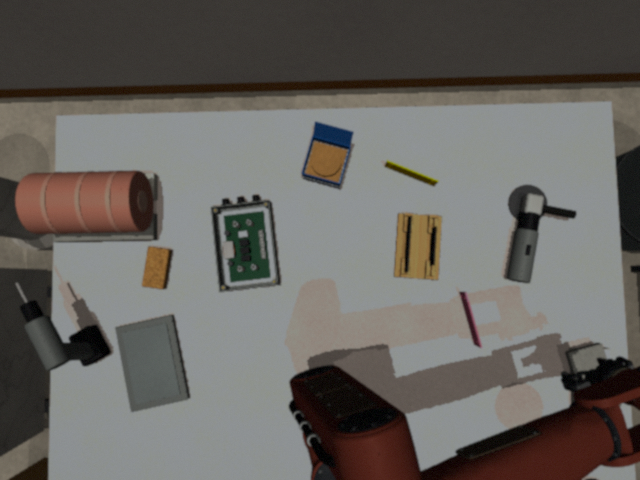

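View pics/scene0.png

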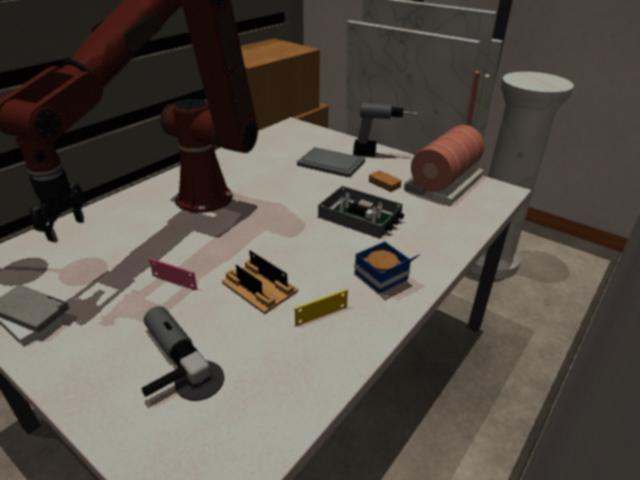

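The top view shows the rack at about (418,246) and the box at (245,245). Things that could be mistaken for the guard plate:
- black plate at (407,247), the long one
- black plate at (433,244), the short blank
- yellow plate at (411,172)
- pink plate at (470,318)

I choose the long black one at (407,247). Next I check it in a crop and get a coarse position.

```bash
python3 - <<'E'
from h import *
t=cv2.imread("pics/top0.png");s=cv2.imread("pics/scene0.png")
a=cv2.resize(t[205:290,385:455],None,fx=5.5,fy=5.5,interpolation=2);b=cv2.resize(s[240:320,210:310],None,fx=4,fy=4,interpolation=2)
o=np.zeros((max(a.shape[0],b.shape[0]),a.shape[1]+b.shape[1],3),np.uint8);o[:a.shape[0],:a.shape[1]]=a;o[:b.shape[0],a.shape[1]:]=b;cv2.imwrite("pics/c1.png",o)
m=np.zeros(t.shape[:2],np.uint8);m[210:285,396:442]=(t[210:285,396:442].max(2)<60)*255
for c in cv2.findContours(m,0,1)[0]:
    if cv2.contourArea(c)>20:
        r=cv2.minAreaRect(c);p=cv2.boxPoints(r);print(r,plane("top",[r[0]],60).round())
hsv=cv2.cvtColor(t,40);m=cv2.inRange(hsv,(12,90,60),(28,255,255));m[:, :390]=0;m[:,450:]=0;m[:205]=0
c=np.vstack([c for c in cv2.findContours(m,0,1)[0] if cv2.contourArea(c)>30]);r=cv2.minAreaRect(c);print("rack",r,plane("top",cv2.boxPoints(r),20).round())
m=cv2.inRange(t,(0,0,0),(110,110,110));m=np.zeros_like(m)
for uv,z in (((245,245),52),((331,160),75),((156,268),32),((526,235),50)): print(uv,plane("top",[uv],z).round())
E
```

```text
((432.2510070800781, 245.4844512939453), (4.304101943969727, 37.239837646484375), 3.5763344764709473) [[ 520. -280.   60.]]
((407.0953369140625, 243.97470092773438), (3.4308056831359863, 54.206729888916016), 3.5763344764709473) [[ 526. -208.   60.]]
rack ((417.5551452636719, 245.56207275390625), (43.45429611206055, 63.889556884765625), 3.3664605617523193) [[ 435. -173.   20.]
 [ 622. -190.   20.]
 [ 612. -317.   20.]
 [ 425. -299.   20.]]
(245, 245) [[534. 257.  52.]]
(331, 160) [[770.   3.  75.]]
(156, 268) [[473. 522.  32.]]
(526, 235) [[ 545. -550.   50.]]
```

View pics/c1.png

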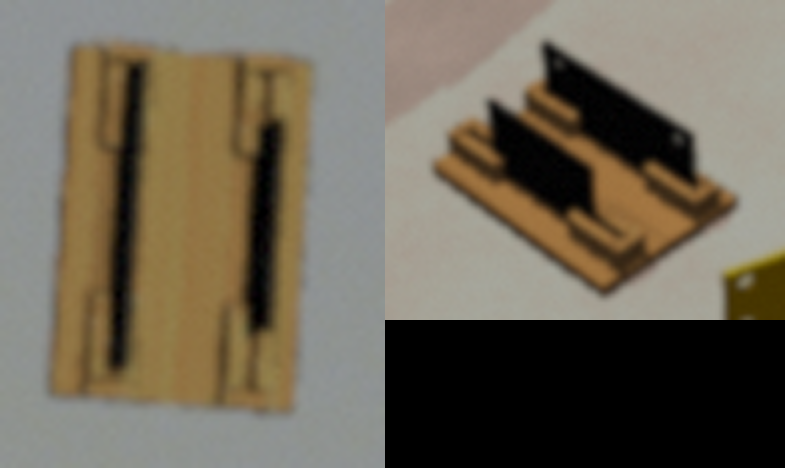

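The crop confirms it: the long plate nearer the robot's left has holes at its corners, and the other is short with none. Now I move the wrist camera over the rack.

```bash
python3 -m creep '[{"az":0.9},{"az":0.9},{"az":0.9},{"az":0.9},{"az":0.9},{"az":0.9}]'; python3 -m creep '[{"tx":0.47,"ty":-0.84},{"tx":0.47,"ty":-0.84},{"tx":0.47,"ty":-0.84},{"tx":0.47,"ty":-0.84},{"tx":0.47,"ty":-0.84},{"tx":0.47,"ty":-0.84},{"tx":0.47,"ty":-0.84},{"tx":0.47,"ty":-0.84},{"tx":0.47,"ty":-0.84},{"tx":0.47,"ty":-0.84},{"tx":0.47,"ty":-0.84},{"tx":0.47,"ty":-0.84}]'; python3 -m creep '[{},{},{}]'
cat >> h.py <<'E'
def shot(tag,n="wrist"):
    c=cal(n); im=eyes.read_camera(n); cv2.imwrite(f"pics/{tag}.png",im); np.savez(f"pics/{tag}.npz",*c); return im,c
def load(tag):
    z=np.load(f"pics/{tag}.npz"); return cv2.imread(f"pics/{tag}.png"),(z["arr_0"],z["arr_1"],z["arr_2"])
def totool(d):
    return np.array(observe()["ee_rot"]).T@np.array(d,float)
E
python3 -c "
from h import *
shot('wa')"
```

```text
invalid input at $[0]: expected keys tx, ty, tz, ax, ay, az, jaw
invalid input at $[0]: expected keys tx, ty, tz, ax, ay, az, jaw
invalid input at $[0]: expected keys tx, ty, tz, ax, ay, az, jaw
```

View pics/wa.png

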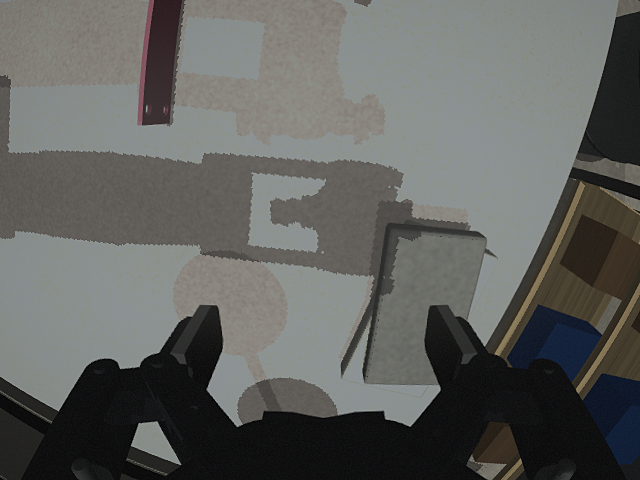

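The rows need all seven keys, so the arm did not move. This picture is the start view, with the fingers at (200,335) and (440,335) and the pink plate at (160,60). I repeat the move with full rows.

```bash
python3 -m creep '[{"tx":0,"ty":0,"tz":0,"ax":0,"ay":0,"az":0.9,"jaw":0},{"tx":0,"ty":0,"tz":0,"ax":0,"ay":0,"az":0.9,"jaw":0},{"tx":0,"ty":0,"tz":0,"ax":0,"ay":0,"az":0.9,"jaw":0},{"tx":0,"ty":0,"tz":0,"ax":0,"ay":0,"az":0.9,"jaw":0},{"tx":0,"ty":0,"tz":0,"ax":0,"ay":0,"az":0.9,"jaw":0},{"tx":0,"ty":0,"tz":0,"ax":0,"ay":0,"az":0.9,"jaw":0}]' && python3 -m creep '[{"tx":0.47,"ty":-0.84,"tz":0,"ax":0,"ay":0,"az":0,"jaw":0},{"tx":0.47,"ty":-0.84,"tz":0,"ax":0,"ay":0,"az":0,"jaw":0},{"tx":0.47,"ty":-0.84,"tz":0,"ax":0,"ay":0,"az":0,"jaw":0},{"tx":0.47,"ty":-0.84,"tz":0,"ax":0,"ay":0,"az":0,"jaw":0},{"tx":0.47,"ty":-0.84,"tz":0,"ax":0,"ay":0,"az":0,"jaw":0},{"tx":0.47,"ty":-0.84,"tz":0,"ax":0,"ay":0,"az":0,"jaw":0},{"tx":0.47,"ty":-0.84,"tz":0,"ax":0,"ay":0,"az":0,"jaw":0},{"tx":0.47,"ty":-0.84,"tz":0,"ax":0,"ay":0,"az":0,"jaw":0},{"tx":0.47,"ty":-0.84,"tz":0,"ax":0,"ay":0,"az":0,"jaw":0},{"tx":0.47,"ty":-0.84,"tz":0,"ax":0,"ay":0,"az":0,"jaw":0},{"tx":0.47,"ty":-0.84,"tz":0,"ax":0,"ay":0,"az":0,"jaw":0},{"tx":0.47,"ty":-0.84,"tz":0,"ax":0,"ay":0,"az":0,"jaw":0}]' && python3 -m creep '[{"tx":0,"ty":0,"tz":0,"ax":0,"ay":0,"az":0,"jaw":0},{"tx":0,"ty":0,"tz":0,"ax":0,"ay":0,"az":0,"jaw":0},{"tx":0,"ty":0,"tz":0,"ax":0,"ay":0,"az":0,"jaw":0}]'
python3 -c "
from h import *
shot('wb')"
```

```text
clock: 0.7
ee_pos: [208.3, -589.0, 230.9]
ee_rot: [[0.995, -0.096, -0.0], [-0.096, -0.995, 0.001], [-0.0, -0.001, -1.0]]
force: [0.3, -0.1, -0.4]
width: 85.6
gripper_force: 0.0
clock: 1.7
ee_pos: [470.7, -206.7, 231.3]
ee_rot: [[0.996, -0.092, 0.0], [-0.092, -0.996, -0.0], [0.0, 0.0, -1.0]]
force: [0.9, -0.2, 0.7]
width: 85.5
gripper_force: 0.0
clock: 1.95
ee_pos: [469.9, -208.5, 231.1]
ee_rot: [[0.996, -0.091, -0.001], [-0.091, -0.996, -0.0], [-0.001, 0.0, -1.0]]
force: [-0.9, 1.1, 0.5]
width: 85.4
gripper_force: 0.0
```

View pics/wb.png

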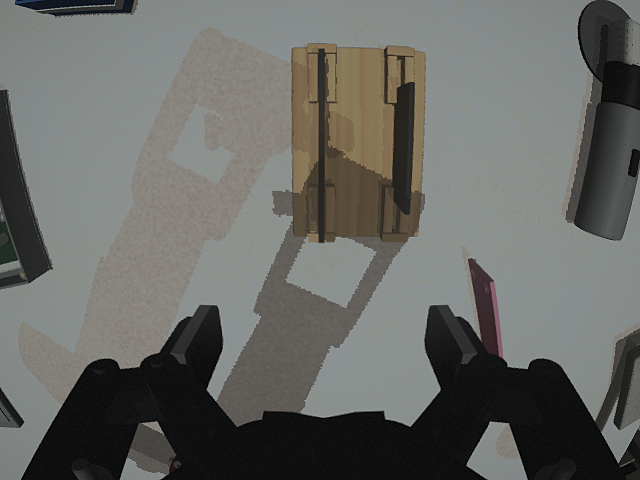

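The guard is seen edge-on at column 322, rows 49–241. The blank is at column 404. I take a second wrist view 84 mm further on to get the height.

```bash
python3 -m creep '[{"tx":0.7,"ty":0,"tz":0,"ax":0,"ay":0,"az":0,"jaw":0},{"tx":0.7,"ty":0,"tz":0,"ax":0,"ay":0,"az":0,"jaw":0},{"tx":0.7,"ty":0,"tz":0,"ax":0,"ay":0,"az":0,"jaw":0},{"tx":0,"ty":0,"tz":0,"ax":0,"ay":0,"az":0,"jaw":0},{"tx":0,"ty":0,"tz":0,"ax":0,"ay":0,"az":0,"jaw":0},{"tx":0,"ty":0,"tz":0,"ax":0,"ay":0,"az":0,"jaw":0}]' | sed -n 1,2p
python3 - <<'E'
from h import *
shot('wc')
E={}
g={}
for tag in("wb","wc"):
    im,c=load(tag); 
    # predicted column band from coarse plate position
    a=np.deg2rad(-5.2);d=np.array([np.cos(a),np.sin(a),0]);P=np.array([526,-208,76.])
    q=proj("wrist",[P-85*d,P+85*d],c);print(tag,q.round())
    x0=int(q[:,0].min()-14);x1=int(q[:,0].max()+14);y0=max(0,int(q[:,1].min()-25));y1=int(q[:,1].max()+25)
    m=np.zeros(im.shape[:2],np.uint8);m[y0:y1,x0:x1]=(im[y0:y1,x0:x1].max(2)<48)*255
    cs=sorted(cv2.findContours(m,0,1)[0],key=cv2.contourArea)[-1]
    r=cv2.minAreaRect(cs);p=cs[:,0].astype(float);
    for k in(0,1):
        yy=p[:,1].min() if k==0 else p[:,1].max(); e=p[abs(p[:,1]-yy)<3].mean(0); e[1]=yy+(-.5 if k==0 else .5)
        g.setdefault(k,[]).append((e,c))
    print(r,[x[-1][0] for x in g.values()])
    ph=plane("wrist",[x[-1][0] for x in g.values()],76,c);print(ph.round(1),np.linalg.norm(ph[0]-ph[1]))
for k in(0,1):
    rs=[(lambda o,d:(o,d[0]))(*ray("wrist",[e],c)) for e,c in g[k]]; print(k,tri(rs).round(1))
E
```

```text
clock: 2.5
ee_pos: [552.5, -217.4, 230.8]
wb [[318. 251.]
 [317.  46.]]
((321.0, 171.0), (140.0, 6.0), 90.0) [array([319. , 100.5]), array([320.88888889, 241.5       ])]
[[ 566.  -213.    76. ]
 [ 449.7 -203.7   76. ]] 116.7005724369199
wc [[317. 333.]
 [316. 148.]]
((319.7198486328125, 240.01348876953125), (172.0026397705078, 5.863468170166016), 89.56594848632812) [array([320.57142857, 153.5       ]), array([320.22222222, 326.5       ])]
[[ 606.  -219.2   76. ]
 [ 448.9 -203.7   76. ]] 157.80165899422087
0 [ 581.6 -212.9 -203.5]
1 [ 450.6 -203.9   78.8]
```

```bash
python3 - <<'E'
from h import *
_,cb=load('wb');_,cc=load('wc')
r=lambda uv,c:(lambda o,d:(o,d[0]))(*ray("wrist",[uv],c))
print(tri([r((321,48.5),cb),r((320.6,153.5),cc)]).round(1))
E
python3 -m creep '[{"tx":-0.32,"ty":-0.04,"tz":0,"ax":0,"ay":0,"az":0,"jaw":0.4},{"tx":-0.32,"ty":-0.04,"tz":0,"ax":0,"ay":0,"az":0.07,"jaw":0.4},{"tx":0,"ty":0,"tz":0.7,"ax":0,"ay":0,"az":0,"jaw":0.4},{"tx":0,"ty":0,"tz":0.7,"ax":0,"ay":0,"az":0,"jaw":0.4},{"tx":0,"ty":0,"tz":0.7,"ax":0,"ay":0,"az":0,"jaw":0.4},{"tx":0,"ty":0,"tz":0.7,"ax":0,"ay":0,"az":0,"jaw":0.4},{"tx":0,"ty":0,"tz":0,"ax":0,"ay":0,"az":0,"jaw":0.4},{"tx":0,"ty":0,"tz":0,"ax":0,"ay":0,"az":0,"jaw":0.4},{"tx":0,"ty":0,"tz":0,"ax":0,"ay":0,"az":0,"jaw":0.4}]'
python3 - <<'E'
from h import *
im,c=shot('wd'); print(proj("wrist",[[527.5,-211.5,76],[450,-203.7,76],[606,-219.2,76]],c))
E
```

```text
[ 606.7 -218.8   83.4]
clock: 3.3
ee_pos: [528.9, -211.5, 121.0]
ee_rot: [[0.995, -0.098, 0.002], [-0.098, -0.995, -0.001], [0.002, 0.001, -1.0]]
force: [0.6, -0.6, 0.8]
width: 51.1
gripper_force: 0.0
[[325.23443877 272.54476538]
 [324.63830276 382.16519985]
 [325.44003666 125.71118619]]
```

View pics/wd.png

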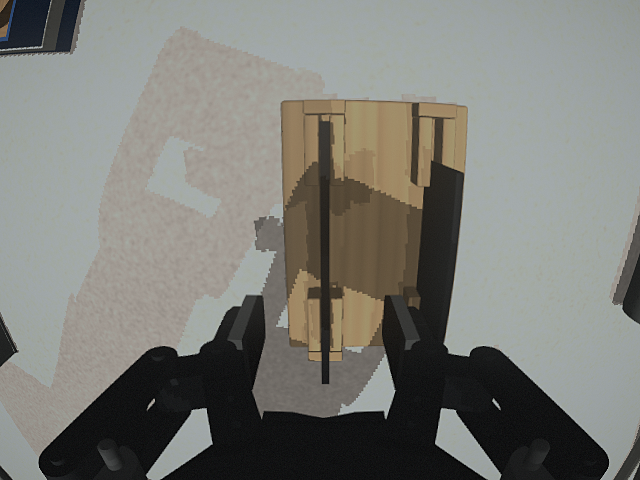

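The plate runs along column 325, rows 121–383, midway between the finger pads (262 and 388) and as predicted. I descend and grip.

```bash
python3 -m creep '[{"tx":0,"ty":0,"tz":0.5,"ax":0,"ay":0,"az":0,"jaw":0.4},{"tx":0,"ty":0,"tz":0.5,"ax":0,"ay":0,"az":0,"jaw":0.4},{"tx":0,"ty":0,"tz":0.5,"ax":0,"ay":0,"az":0,"jaw":0.4},{"tx":0,"ty":0,"tz":0.42,"ax":0,"ay":0,"az":0,"jaw":0.4},{"tx":0,"ty":0,"tz":0,"ax":0,"ay":0,"az":0,"jaw":0.4},{"tx":0,"ty":0,"tz":0,"ax":0,"ay":0,"az":0,"jaw":0.4}]' 40 && python3 -m creep '[{"tx":0,"ty":0,"tz":0,"ax":0,"ay":0,"az":0,"jaw":1},{"tx":0,"ty":0,"tz":0,"ax":0,"ay":0,"az":0,"jaw":1},{"tx":0,"ty":0,"tz":0,"ax":0,"ay":0,"az":0,"jaw":1},{"tx":0,"ty":0,"tz":0,"ax":0,"ay":0,"az":0,"jaw":1},{"tx":0,"ty":0,"tz":0,"ax":0,"ay":0,"az":0,"jaw":1},{"tx":0,"ty":0,"tz":0,"ax":0,"ay":0,"az":0,"jaw":1},{"tx":0,"ty":0,"tz":0,"ax":0,"ay":0,"az":0,"jaw":1},{"tx":0,"ty":0,"tz":0,"ax":0,"ay":0,"az":0,"jaw":1}]' 40
```

```text
clock: 3.85
ee_pos: [529.2, -211.2, 43.7]
ee_rot: [[0.995, -0.098, 0.001], [-0.098, -0.995, -0.001], [0.001, 0.0, -1.0]]
force: [-1.6, -0.4, -0.2]
width: 51.2
gripper_force: 0.0
clock: 4.52
ee_pos: [529.7, -211.4, 44.0]
ee_rot: [[0.995, -0.097, 0.002], [-0.097, -0.995, -0.001], [0.002, 0.001, -1.0]]
force: [-1.0, -0.8, 6.2]
width: 4.3
gripper_force: 40.1
```

```bash
python3 -m creep '[{"tx":0,"ty":0,"tz":-0.5,"ax":0,"ay":0,"az":0,"jaw":1},{"tx":0,"ty":0,"tz":-0.7,"ax":0,"ay":0,"az":0,"jaw":1},{"tx":0,"ty":0,"tz":-0.9,"ax":0,"ay":0,"az":0,"jaw":1},{"tx":0,"ty":0,"tz":-0.9,"ax":0,"ay":0,"az":0,"jaw":1},{"tx":0,"ty":-0.6,"tz":-0.4,"ax":0,"ay":0,"az":0,"jaw":1},{"tx":-0.1,"ty":-0.9,"tz":0,"ax":0,"ay":0,"az":0,"jaw":1},{"tx":-0.1,"ty":-0.9,"tz":0,"ax":0,"ay":0,"az":0,"jaw":1},{"tx":-0.1,"ty":-0.9,"tz":0,"ax":0,"ay":0,"az":0,"jaw":1},{"tx":-0.1,"ty":-0.9,"tz":0,"ax":0,"ay":0,"az":0,"jaw":1},{"tx":-0.1,"ty":-0.9,"tz":0,"ax":0,"ay":0,"az":0,"jaw":1},{"tx":-0.1,"ty":-0.6,"tz":0,"ax":0,"ay":0,"az":0,"jaw":1},{"tx":0,"ty":0,"tz":0,"ax":0,"ay":0,"az":0,"jaw":1}]' 40 && python3 -m creep '[{"tx":0,"ty":0,"tz":0,"ax":0.8,"ay":0,"az":0,"jaw":1},{"tx":0,"ty":0,"tz":0,"ax":0.8,"ay":0,"az":0,"jaw":1},{"tx":0,"ty":0,"tz":0,"ax":0.8,"ay":0,"az":0,"jaw":1},{"tx":0,"ty":0,"tz":0,"ax":0.8,"ay":0,"az":0,"jaw":1},{"tx":0,"ty":0,"tz":0,"ax":0.8,"ay":0,"az":0,"jaw":1},{"tx":0,"ty":0,"tz":0,"ax":0.8,"ay":0,"az":0,"jaw":1},{"tx":0,"ty":0,"tz":0,"ax":0.8,"ay":0,"az":0,"jaw":1},{"tx":0,"ty":0,"tz":0,"ax":0.8,"ay":0,"az":0,"jaw":1},{"tx":0,"ty":0,"tz":0,"ax":0.8,"ay":0,"az":0,"jaw":1},{"tx":0,"ty":0,"tz":0,"ax":0.8,"ay":0,"az":0,"jaw":1},{"tx":0,"ty":0,"tz":0,"ax":0.8,"ay":0,"az":0,"jaw":1},{"tx":0,"ty":0,"tz":0,"ax":0.8,"ay":0,"az":0,"jaw":1}]' 40 && python3 -m creep '[{"tx":0,"ty":0,"tz":0,"ax":0,"ay":0,"az":0,"jaw":1},{"tx":0,"ty":0,"tz":0,"ax":0,"ay":0,"az":0,"jaw":1},{"tx":0,"ty":0,"tz":0,"ax":0,"ay":0,"az":0,"jaw":1}]' 40
python3 -c "
from h import *
shot('s1','scene');shot('t1','top');print(observe()['joints'])
a=load('s1')[0];b=load('t1')[0];cv2.imwrite('pics/st1.png',np.hstack([cv2.resize(a[100:340,60:460],(400,240)),cv2.resize(b[150:390,150:550],(400,240))]))"
```

```text
clock: 5.52
ee_pos: [525.6, 23.0, 177.9]
ee_rot: [[0.996, -0.093, -0.002], [-0.093, -0.996, 0.003], [-0.002, -0.002, -1.0]]
force: [-1.0, -0.4, -0.6]
width: 4.7
gripper_force: 39.9
clock: 6.52
ee_pos: [526.9, 17.4, 178.3]
ee_rot: [[0.995, -0.07, 0.069], [-0.099, -0.715, 0.693], [0.001, -0.696, -0.718]]
force: [-0.1, 0.5, -0.8]
width: 4.3
gripper_force: 39.9
clock: 6.77
ee_pos: [527.0, 18.2, 178.5]
ee_rot: [[0.995, -0.071, 0.068], [-0.098, -0.717, 0.69], [0.0, -0.694, -0.72]]
force: [-0.3, -0.1, 0.5]
width: 4.0
gripper_force: 39.9
[-0.49126622  0.20281094  1.91214482  0.70467322  1.42465426  0.92371002]
```

View pics/st1.png

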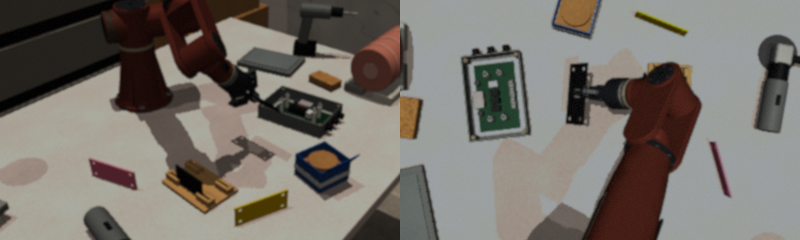

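The tilted plate is held, with four holes visible and nothing else disturbed. I lower it until the edge is near the bench, then feel for contact.

```bash
python3 -m creep '[{"tx":0,"ty":0.62,"tz":0.64,"ax":0,"ay":0,"az":0,"jaw":1},{"tx":0,"ty":0.62,"tz":0.64,"ax":0,"ay":0,"az":0,"jaw":1},{"tx":0,"ty":0.62,"tz":0.64,"ax":0,"ay":0,"az":0,"jaw":1},{"tx":0,"ty":0.62,"tz":0.64,"ax":0,"ay":0,"az":0,"jaw":1},{"tx":0,"ty":0,"tz":0,"ax":0,"ay":0,"az":0,"jaw":1},{"tx":0,"ty":0,"tz":0,"ax":0,"ay":0,"az":0,"jaw":1},{"tx":0,"ty":0.035,"tz":0.036,"ax":0,"ay":0,"az":0,"jaw":1},{"tx":0,"ty":0.035,"tz":0.036,"ax":0,"ay":0,"az":0,"jaw":1},{"tx":0,"ty":0,"tz":0,"ax":0,"ay":0,"az":0,"jaw":1},{"tx":0,"ty":0,"tz":0,"ax":0,"ay":0,"az":0,"jaw":1}]' 40 && python3 -m creep '[{"tx":0,"ty":0.035,"tz":0.036,"ax":0,"ay":0,"az":0,"jaw":1},{"tx":0,"ty":0.035,"tz":0.036,"ax":0,"ay":0,"az":0,"jaw":1},{"tx":0,"ty":0,"tz":0,"ax":0,"ay":0,"az":0,"jaw":1},{"tx":0,"ty":0,"tz":0,"ax":0,"ay":0,"az":0,"jaw":1}]' 40
```

```text
clock: 7.7
ee_pos: [528.4, 17.6, 34.0]
ee_rot: [[0.995, -0.067, 0.071], [-0.097, -0.717, 0.69], [0.004, -0.694, -0.72]]
force: [1.0, -0.2, -0.5]
width: 4.5
gripper_force: 39.9
clock: 8.03
ee_pos: [526.7, 18.3, 27.9]
ee_rot: [[0.995, -0.07, 0.068], [-0.098, -0.716, 0.691], [-0.0, -0.695, -0.719]]
force: [-0.3, 0.2, -0.6]
width: 4.5
gripper_force: 39.9
```

```bash
python3 -m creep '[{"tx":0,"ty":0.035,"tz":0.036,"ax":0,"ay":0,"az":0,"jaw":1},{"tx":0,"ty":0,"tz":0,"ax":0,"ay":0,"az":0,"jaw":1},{"tx":0,"ty":0,"tz":0,"ax":0,"ay":0,"az":0,"jaw":0.8},{"tx":0,"ty":0,"tz":0,"ax":0,"ay":0,"az":0,"jaw":0.8},{"tx":0,"ty":0,"tz":0,"ax":0,"ay":0,"az":0,"jaw":0.8},{"tx":0,"ty":0,"tz":0,"ax":0,"ay":0,"az":0,"jaw":0.8}]' 40 && python3 -m creep '[{"tx":0,"ty":0,"tz":-0.2,"ax":0,"ay":0,"az":0,"jaw":0.8},{"tx":0,"ty":0,"tz":-0.3,"ax":0,"ay":0,"az":0,"jaw":0.8},{"tx":0,"ty":0,"tz":-0.4,"ax":0,"ay":0,"az":0,"jaw":0.8},{"tx":0,"ty":0,"tz":-0.5,"ax":0,"ay":0,"az":0,"jaw":0.8},{"tx":0,"ty":0,"tz":-0.6,"ax":0,"ay":0,"az":0,"jaw":0.8},{"tx":0,"ty":0,"tz":-0.8,"ax":0,"ay":0,"az":0,"jaw":0.8},{"tx":0,"ty":0,"tz":-0.8,"ax":0,"ay":0,"az":0,"jaw":0.8},{"tx":0,"ty":0,"tz":-0.8,"ax":0,"ay":0,"az":0,"jaw":0.8},{"tx":0,"ty":0,"tz":-0.8,"ax":0,"ay":0,"az":0,"jaw":0.8},{"tx":0,"ty":0,"tz":-0.8,"ax":0,"ay":0,"az":0,"jaw":0.8}]' 40
```

```text
clock: 8.53
ee_pos: [526.9, 18.3, 25.9]
ee_rot: [[0.995, -0.07, 0.068], [-0.098, -0.716, 0.691], [0.0, -0.695, -0.719]]
force: [0.0, -0.6, -0.5]
width: 17.1
gripper_force: 0.1
clock: 9.37
ee_pos: [510.2, -149.6, 200.9]
ee_rot: [[0.995, -0.07, 0.069], [-0.098, -0.717, 0.69], [0.001, -0.694, -0.72]]
force: [0.9, -0.1, 0.8]
width: 17.2
gripper_force: 0.0
```

```bash
python3 -m creep '[{"tx":0,"ty":0,"tz":0,"ax":-0.8,"ay":0,"az":0,"jaw":0},{"tx":0,"ty":0,"tz":0,"ax":-0.8,"ay":0,"az":0,"jaw":0},{"tx":0,"ty":0,"tz":0,"ax":-0.8,"ay":0,"az":0,"jaw":0},{"tx":0,"ty":0,"tz":0,"ax":-0.8,"ay":0,"az":0,"jaw":0},{"tx":0,"ty":0,"tz":0,"ax":-0.8,"ay":0,"az":0,"jaw":0},{"tx":0,"ty":0,"tz":0,"ax":-0.8,"ay":0,"az":0,"jaw":0},{"tx":0,"ty":0,"tz":0,"ax":-0.8,"ay":0,"az":0,"jaw":0},{"tx":0,"ty":0,"tz":0,"ax":-0.8,"ay":0,"az":0,"jaw":0},{"tx":0,"ty":0,"tz":0,"ax":-0.8,"ay":0,"az":0,"jaw":0},{"tx":0,"ty":0,"tz":0,"ax":-0.8,"ay":0,"az":0,"jaw":0},{"tx":0,"ty":0,"tz":0,"ax":-0.8,"ay":0,"az":0,"jaw":0},{"tx":0,"ty":0,"tz":0,"ax":-0.8,"ay":0,"az":0,"jaw":0}]' 40 >/dev/null && python3 -m creep '[{"tx":-0.4,"ty":-0.9,"tz":0,"ax":0,"ay":0,"az":0,"jaw":0},{"tx":-0.4,"ty":-0.9,"tz":0,"ax":0,"ay":0,"az":0,"jaw":0},{"tx":-0.4,"ty":-0.9,"tz":0,"ax":0,"ay":0,"az":0,"jaw":0},{"tx":-0.4,"ty":-0.9,"tz":0,"ax":0,"ay":0,"az":0,"jaw":0},{"tx":0,"ty":0,"tz":-0.5,"ax":0,"ay":0,"az":0,"jaw":0},{"tx":0,"ty":0,"tz":0,"ax":0,"ay":0,"az":0,"jaw":0},{"tx":0,"ty":0,"tz":0,"ax":0,"ay":0,"az":0,"jaw":0},{"tx":0,"ty":0,"tz":0,"ax":0,"ay":0,"az":0,"jaw":0}]' 40
python3 -c "
from h import *
shot('we')"
```

```text
clock: 11.03
ee_pos: [461.6, 0.9, 219.1]
ee_rot: [[0.995, -0.099, 0.002], [-0.099, -0.995, -0.001], [0.002, 0.0, -1.0]]
force: [0.2, 0.0, -0.5]
width: 85.1
gripper_force: 0.0
```

View pics/we.png

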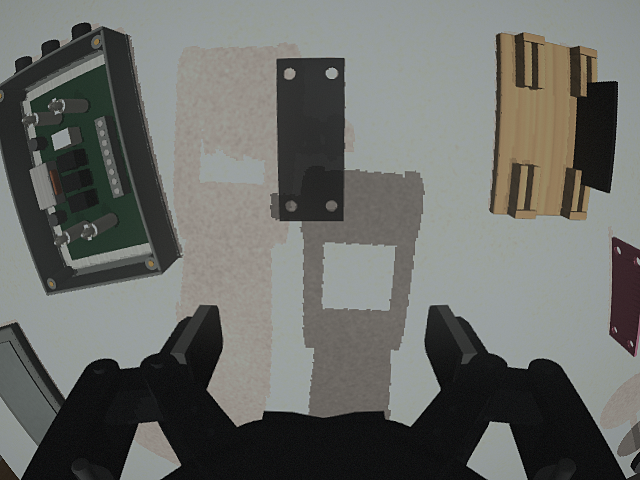

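The guard lies flat with corners about (277,58)–(344,220) and holes at (290,74), (331,74), (291,206) and (331,206). The box is at the left. I measure the plate here.

```bash
cat >> h.py <<'E'
def plate(im,c,win,z=5,th=62):
    x0,y0,x1,y1=win; w=im[y0:y1,x0:x1].max(2); m=np.zeros(im.shape[:2],np.uint8); m[y0:y1,x0:x1]=(w<th)*255
    cs,h=cv2.findContours(m,cv2.RETR_CCOMP,1); i=max(range(len(cs)),key=lambda k:cv2.contourArea(cs[k]))
    hs=[cv2.minEnclosingCircle(cs[k])[0] for k in range(len(cs)) if h[0][k][3]==i and 40<cv2.contourArea(cs[k])<900]
    P=plane("wrist",hs,z,c) if hs else None
    q=cv2.approxPolyDP(cv2.convexHull(cs[i]),8,True)[:,0]; Q=plane("wrist",q,z,c)
    return hs,P,q,Q
E
python3 - <<'E'
from h import *
im,c=load('we'); hs,P,q,Q=plate(im,c,(265,45,360,235))
print(np.round(hs,1),P.round(1),P.mean(0)); print(q,Q.round(1),Q.mean(0))
E
```

```text
[[331.3 205.5]
 [290.6 205.7]
 [331.5  73. ]
 [288.9  73.4]] [[458.5  -5.8   5. ]
 [462.3  34.2   5. ]
 [587.  -18.4   5. ]
 [590.9  21.5   5. ]] [524.67064285   7.8544756    5.        ]
[[343  58]
 [342 220]
 [280 220]
 [277  59]] [[600.7 -30.6   5. ]
 [442.7 -15.1   5. ]
 [448.8  46.6   5. ]
 [606.6  31.3   5. ]] [524.70277879   8.03217091   5.        ]
```

```bash
python3 -m creep '[{"tx":0.78,"ty":-0.165,"tz":0,"ax":0,"ay":0,"az":0,"jaw":0},{"tx":0.78,"ty":-0.165,"tz":0,"ax":0,"ay":0,"az":0,"jaw":0},{"tx":0,"ty":0,"tz":0.9,"ax":0,"ay":0,"az":0,"jaw":0},{"tx":0,"ty":0,"tz":0.9,"ax":0,"ay":0,"az":0,"jaw":0},{"tx":0,"ty":0,"tz":0.9,"ax":0,"ay":0,"az":0,"jaw":0},{"tx":0,"ty":0,"tz":0,"ax":0,"ay":0,"az":0,"jaw":0},{"tx":0,"ty":0,"tz":0,"ax":0,"ay":0,"az":0,"jaw":0},{"tx":0,"ty":0,"tz":0,"ax":0,"ay":0,"az":0,"jaw":0}]'
python3 - <<'E'
from h import *
im,c=shot('wf'); 
q=proj("wrist",[[524.7,7.9,5]],c)[0]
H=proj("wrist",[[458.5,-5.8,5],[462.3,34.2,5],[587,-18.4,5],[590.9,21.5,5]],c);print(q,H.round(1))
x0,y0=np.maximum(H.min(0)-35,0).astype(int);x1,y1=(H.max(0)+35).astype(int)
hs,P,qq,Q=plate(im,c,(x0,y0,x1,y1));print(np.round(hs,1),None if P is None else P.round(1));print(qq,Q.round(1))
_,ce=load('we')
r=lambda uv,c:(lambda o,d:(o,d[0]))(*ray("wrist",[uv],c))
for e in [(331.3,205.5),(290.6,205.7),(331.5,73),(288.9,73.4)]:
    p=plane("wrist",[e],5,ce); f=proj("wrist",p,c)[0]
    if hs:
        f=min(hs,key=lambda h:np.hypot(*(np.array(h)-f)));print(e,np.round(f,1),tri([r(e,ce),r(f,c)]).round(1))
E
```

```text
clock: 11.75
ee_pos: [525.4, 8.1, 111.6]
ee_rot: [[0.995, -0.099, 0.001], [-0.099, -0.995, -0.0], [0.001, 0.0, -1.0]]
force: [0.0, 0.1, 0.2]
width: 85.5
gripper_force: 0.0
[324.9798128  237.02605023] [[350.9 316.6]
 [298.9 316.8]
 [355.1 145. ]
 [295.1 145. ]]
[[351.  316. ]
 [299.  316. ]
 [354.4 143.7]
 [295.1 143.8]
 [365.5 130.5]] [[459.   -5.9   5. ]
 [463.   34.    5. ]
 [587.9 -18.1   5. ]
 [591.7  21.4   5. ]
 [596.2 -26.2   5. ]]
[[372 123]
 [365 332]
 [285 333]
 [278 123]] [[600.9 -31.    5. ]
 [443.  -16.    5. ]
 [448.3  47.1   5. ]
 [607.   31.2   5. ]]
(331.3, 205.5) [351. 316.] [458.1  -5.9   3.4]
(290.6, 205.7) [299. 316.] [461.9  34.3   3. ]
(331.5, 73) [354.4 143.7] [ 5.876e+02 -1.850e+01  1.000e-01]
(288.9, 73.4) [295.1 143.8] [591.5  21.7   0.9]
```

The second view puts the plate flat at about bench height, centred at (525,8) under the TCP. I descend around it and feel for the bench.

```bash
python3 -m creep '[{"tx":0,"ty":0,"tz":0.7,"ax":0,"ay":0,"az":0,"jaw":0.15},{"tx":0,"ty":0,"tz":0.7,"ax":0,"ay":0,"az":0,"jaw":0.15},{"tx":0,"ty":0,"tz":0.7,"ax":0,"ay":0,"az":0,"jaw":0.15},{"tx":0,"ty":0,"tz":0.5,"ax":0,"ay":0,"az":0,"jaw":0.15},{"tx":0,"ty":0,"tz":0,"ax":0,"ay":0,"az":0,"jaw":0.15},{"tx":0,"ty":0,"tz":0,"ax":0,"ay":0,"az":0,"jaw":0.15},{"tx":0,"ty":0,"tz":0,"ax":0,"ay":0,"az":0,"jaw":0.15}]' | egrep "pos|force:|wid"; for i in 1; do python3 -m creep '[{"tx":0,"ty":0,"tz":0.07,"ax":0,"ay":0,"az":0,"jaw":0.15},{"tx":0,"ty":0,"tz":0.05,"ax":0,"ay":0,"az":0,"jaw":0.15},{"tx":0,"ty":0,"tz":0,"ax":0,"ay":0,"az":0,"jaw":0.15},{"tx":0,"ty":0,"tz":0,"ax":0,"ay":0,"az":0,"jaw":0.15}]' | egrep "pos|force:|wid"; done
python3 -c "
from h import *
im,c=shot('wg');print(proj('wrist',[observe()['ee_pos']],c))"
```

```text
ee_pos: [527.2, 8.5, 9.4]
force: [-0.6, 0.6, -0.5]
width: 72.3
gripper_force: 0.0
ee_pos: [524.9, 8.9, 2.4]
force: [0.7, -0.5, -0.1]
width: 72.5
gripper_force: 0.0
[[325.38612076 309.97158882]]
```

View pics/wg.png

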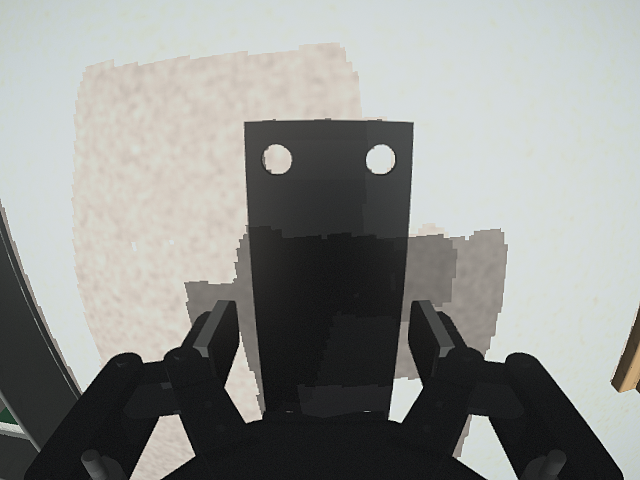

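The plate lies between the fingers (pads at 238 and 412, plate edges about 250 and 409). I keep lowering until contact.

```bash
python3 -m creep '[{"tx":0,"ty":0,"tz":0.07,"ax":0,"ay":0,"az":0,"jaw":0.15},{"tx":0,"ty":0,"tz":0.03,"ax":0,"ay":0,"az":0,"jaw":0.15},{"tx":0,"ty":0,"tz":0,"ax":0,"ay":0,"az":0,"jaw":0.15},{"tx":0,"ty":0,"tz":0,"ax":0,"ay":0,"az":0,"jaw":0.15}]' | egrep "pos|force:|wid"; python3 -m creep '[{"tx":0,"ty":0,"tz":0.05,"ax":0,"ay":0,"az":0,"jaw":0.15},{"tx":0,"ty":0,"tz":0,"ax":0,"ay":0,"az":0,"jaw":0.15},{"tx":0,"ty":0,"tz":0,"ax":0,"ay":0,"az":0,"jaw":0.15},{"tx":0,"ty":0,"tz":0,"ax":0,"ay":0,"az":0,"jaw":0.15}]' | egrep "pos|force:|wid"
```

```text
ee_pos: [524.1, 9.0, -2.6]
force: [-0.6, 0.2, 0.2]
width: 72.6
gripper_force: 0.0
ee_pos: [524.4, 9.0, -4.3]
force: [-0.6, -0.4, -0.1]
width: 72.6
gripper_force: 0.0
```

```bash
for i in 1 2; do python3 -m creep '[{"tx":0,"ty":0,"tz":0.04,"ax":0,"ay":0,"az":0,"jaw":0.15},{"tx":0,"ty":0,"tz":0,"ax":0,"ay":0,"az":0,"jaw":0.15},{"tx":0,"ty":0,"tz":0,"ax":0,"ay":0,"az":0,"jaw":0.15}]' | egrep "pos|force:"; done
```

```text
ee_pos: [524.3, 8.9, -6.0]
force: [0.3, -0.4, -0.3]
gripper_force: 0.0
ee_pos: [524.2, 8.9, -7.6]
force: [-0.2, -0.4, 0.5]
gripper_force: 0.0
```

```bash
python3 -m creep '[{"tx":0,"ty":0,"tz":0,"ax":0,"ay":0,"az":0,"jaw":1},{"tx":0,"ty":0,"tz":0,"ax":0,"ay":0,"az":0,"jaw":1},{"tx":0,"ty":0,"tz":0,"ax":0,"ay":0,"az":0,"jaw":1},{"tx":0,"ty":0,"tz":0,"ax":0,"ay":0,"az":0,"jaw":1},{"tx":0,"ty":0,"tz":0,"ax":0,"ay":0,"az":0,"jaw":1},{"tx":0,"ty":0,"tz":0,"ax":0,"ay":0,"az":0,"jaw":1}]' 40
```

```text
clock: 14.43
ee_pos: [526.0, 8.8, -5.5]
ee_rot: [[0.995, -0.098, 0.002], [-0.098, -0.995, -0.0], [0.002, 0.0, -1.0]]
force: [-1.7, 0.1, 9.8]
width: 62.4
gripper_force: 49.0
```

```bash
python3 -m creep '[{"tx":0,"ty":0,"tz":-0.4,"ax":0,"ay":0,"az":0,"jaw":1},{"tx":0,"ty":0,"tz":-0.9,"ax":0,"ay":0,"az":0,"jaw":1},{"tx":0,"ty":0,"tz":-0.9,"ax":0,"ay":0,"az":0,"jaw":1},{"tx":0,"ty":0,"tz":-0.9,"ax":0,"ay":0,"az":0,"jaw":1},{"tx":0,"ty":0,"tz":-0.9,"ax":0,"ay":0,"az":0,"jaw":1},{"tx":0,"ty":0,"tz":-0.9,"ax":0,"ay":0,"az":0,"jaw":1},{"tx":-0.85,"ty":-0.6,"tz":-0.3,"ax":0,"ay":0,"az":0,"jaw":1},{"tx":-0.85,"ty":-0.6,"tz":0,"ax":0,"ay":0,"az":0,"jaw":1},{"tx":-0.85,"ty":-0.6,"tz":0,"ax":0,"ay":0,"az":0,"jaw":1},{"tx":0,"ty":0,"tz":0,"ax":0,"ay":0,"az":0,"jaw":1},{"tx":0,"ty":0,"tz":0,"ax":0,"ay":0,"az":0,"jaw":1},{"tx":0,"ty":0,"tz":0,"ax":0,"ay":0,"az":0,"jaw":1}]' 60
python3 -c "
from h import *
shot('wh')"
python3 -m creep '[{"tx":0.9,"ty":0.09,"tz":0,"ax":0,"ay":0,"az":0,"jaw":1},{"tx":0.9,"ty":0.09,"tz":0,"ax":0,"ay":0,"az":0,"jaw":1},{"tx":0.9,"ty":0.09,"tz":0,"ax":0,"ay":0,"az":0,"jaw":1},{"tx":0,"ty":0,"tz":0,"ax":0,"ay":0,"az":0,"jaw":1},{"tx":0,"ty":0,"tz":0,"ax":0,"ay":0,"az":0,"jaw":1},{"tx":0,"ty":0,"tz":0,"ax":0,"ay":0,"az":0,"jaw":1}]' 60
python3 -c "
from h import *
a=shot('wi')[0];b=load('wh')[0];cv2.imwrite('pics/hi.png',np.hstack([b[:480,0:400],a[:480,0:400]]))"
```

```text
clock: 15.43
ee_pos: [431.2, 89.5, 200.2]
ee_rot: [[0.995, -0.097, 0.001], [-0.097, -0.995, -0.0], [0.001, 0.0, -1.0]]
force: [-0.2, 0.5, -1.4]
width: 61.5
gripper_force: 65.6
clock: 15.98
ee_pos: [537.6, 67.4, 199.2]
ee_rot: [[0.995, -0.099, -0.002], [-0.099, -0.995, 0.0], [-0.002, 0.0, -1.0]]
force: [0.0, 0.9, -0.3]
width: 61.7
gripper_force: 65.6
```

View pics/hi.png

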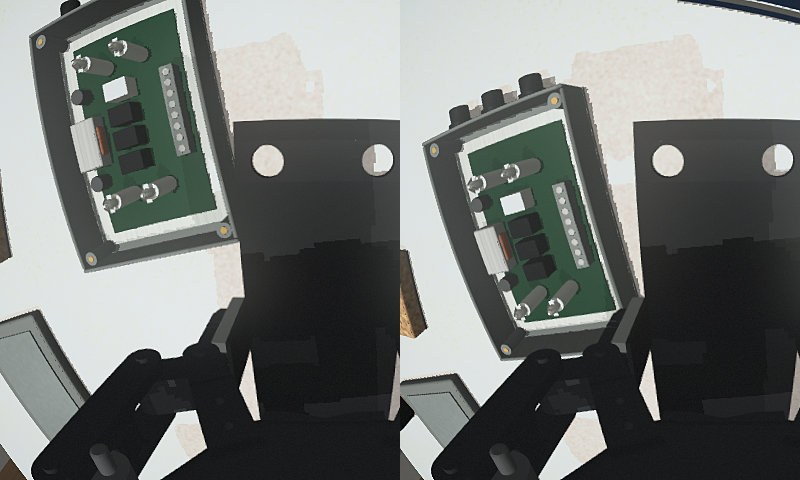

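The left half (wh) shows the standoff heads at (80,63), (115,45), (111,202) and (150,190). The right half (wi, minus 400) shows them at (75,185), (108,172), (120,312) and (156,308). The gold box screws are visible in both. I locate both sets in code.

```bash
python3 - <<'E'
from h import *
for tag,hd,sc in(("wh",[(80,63),(115,45),(111,202),(150,190)],[(40,42),(223,230),(91,260)]),("wi",[(75,185),(108,172),(120,312),(156,308)],[(34,150),(154,100),(105,350)])):
    im,c=load(tag); hsv=cv2.cvtColor(im,40)
    gold=cv2.inRange(hsv,(12,70,70),(30,255,255)); 
    n,l,st,ce=cv2.connectedComponentsWithStats(gold)
    for s in sc:
        i=[k for k in range(1,n) if np.hypot(*(ce[k]-s))<12 and st[k,4]>8]
        print(tag,"gold",s,[(ce[k].round(1),st[k,4]) for k in i],[plane("wrist",[ce[k]],52,c)[0].round(1) for k in i])
    for h in hd:
        m=np.zeros(im.shape[:2],np.uint8);x,y=h;w=im[y-16:y+17,x-16:x+17];m[y-16:y+17,x-16:x+17]=((w.min(2)>150))*255
        n,l,st,ce=cv2.connectedComponentsWithStats(m);print(tag,"head",h,[(ce[k].round(1),st[k,:4].tolist(),st[k,4]) for k in range(1,n) if st[k,4]>5])
im,_=load("wi");print("\n".join("".join("%4d"%v for v in r) for r in im[300:326,142:172].min(2)))
E
```

```text
wh gold (40, 42) [(array([39.9, 41.5]), np.int32(21))] [array([638.2, 341.3,  52. ])]
wh gold (223, 230) [(array([223.5, 230.1]), np.int32(39))] [array([431.5, 174.6,  52. ])]
wh gold (91, 260) [(array([ 90.6, 258.8]), np.int32(20))] [array([417.2, 319.5,  52. ])]
wh head (80, 63) [(array([70.1, 63.2]), [64, 47, 18, 33], np.int32(297)), (array([77.9, 56.5]), [76, 55, 5, 4], np.int32(13)), (array([87.8, 61.5]), [85, 57, 6, 12], np.int32(34)), (array([80.2, 70.1]), [78, 68, 5, 5], np.int32(16))]
wh head (115, 45) [(array([105.9,  31.9]), [99, 29, 21, 10], np.int32(112)), (array([114.1,  39.5]), [112, 37, 5, 5], np.int32(16)), (array([124.4,  46.4]), [123, 40, 4, 14], np.int32(37)), (array([109.1,  44.1]), [108, 43, 3, 3], np.int32(8)), (array([116.8,  53.7]), [114, 51, 8, 6], np.int32(26))]
wh head (111, 202) [(array([100.8, 205.5]), [95, 191, 15, 28], np.int32(240)), (array([108.2, 196.6]), [106, 195, 5, 5], np.int32(19)), (array([118.3, 200.5]), [114, 195, 7, 14], np.int32(38)), (array([112.6, 209.8]), [110, 207, 6, 6], np.int32(23))]
wh head (150, 190) [(array([145.3, 186. ]), [143,
[... 3685 characters left out ...]
233 236 236 234 229 227 231 229 225 224 223 220 224 225 223 221 218 218 222 224 218 218 221 219
 224 222 228 228 230 229 225 222 224 222 220 216 224 226 221 220 219 218 220 225 223 220 218 215 220 224 222 217 221 221
 225 217 216 219 223 222 222 219 219 221 220 217 221 225 221 220 219 221 217 224 224 222 220 218 218 223 227 220 222 224
 224 218 213 217 220 221 221 220 218 221 220 218 216 223 225 222 220 222 220 223 227 223 222 219 218 223 204 199 197 207
 225 220 215 216 219 221 220 222 219 219 222 221 218 223 226 218 214 209 211 213 221 223 222 223 223 227 207 203 193 199
 226 224 218 216 220 223 223 224 222 218 222 224 223 225 225 205 200 196 197 193 199 204 195 192 194 200 206 184 168 166
```

```bash
python3 - <<'E'
from h import *
ch=load("wh")[1];ci=load("wi")[1]
r=lambda uv,c:(lambda o,d:(o,d[0]))(*ray("wrist",[uv],c))
print("screws",tri([r((39.9,41.5),ch),r((33.6,149.6),ci)]).round(1),tri([r((90.6,258.8),ch),r((105.3,349.4),ci)]).round(1))
print("wings s2",[tri([r(a,ch),r(b,ci)]).round(1) for a,b in(((114.1,39.5),(106.4,165.8)),((116.8,53.7),(110.2,179.8)))])
print("wing s4",tri([r((145.3,186),ch),r((150.9,301.8),ci)]).round(1))
# isolate remaining wing patches with a higher threshold
for tag,x,y in(("wi",75,186),("wi",120,314),("wh",150,193),("wh",80,63),("wh",111,203),("wh",115,46),("wi",108,173),("wi",153,308)):
    im,c=load(tag);m=np.zeros(im.shape[:2],np.uint8);m[y-13:y+14,x-9:x+10]=(im[y-13:y+14,x-9:x+10].min(2)>200)*255
    n,l,st,ce=cv2.connectedComponentsWithStats(m);print(tag,x,y,[(ce[k].round(1).tolist(),st[k,4],plane("wrist",[ce[k]],62,c)[0,:2].round(1).tolist()) for k in range(1,n) if st[k,4]>4])
E
```

```text
screws [640.9 346.9  45.8] [415.7 323.3  47.4]
wings s2 [array([608.3, 247.5,  60.7]), array([595.5, 247.1,  58.8])]
wing s4 [478.7 235.4  59.3]
wi 75 186 [([69.0, 176.9], np.int32(58), [606.0, 291.2]), ([83.0, 180.5], np.int32(20), [600.0, 275.3]), ([68.0, 187.0], np.int32(5), [597.1, 294.9]), ([73.3, 193.9], np.int32(57), [589.9, 290.1])]
wi 120 314 [([113.9, 306.3], np.int32(67), [476.7, 278.0]), ([127.4, 308.8], np.int32(20), [473.6, 262.6]), ([114.5, 317.3], np.int32(6), [464.5, 282.0]), ([123.5, 323.3], np.int32(71), [457.6, 273.3])]
wh 150 193 [([145.2, 185.8], np.int32(20), [479.1, 234.0]), ([155.5, 189.2], np.int32(29), [475.0, 224.9]), ([148.9, 200.1], np.int32(16), [466.8, 233.0])]
wh 80 63 [([71.8, 54.4], np.int32(24), [608.1, 293.3]), ([77.9, 56.4], np.int32(7), [604.1, 286.5]), ([87.9, 61.6], np.int32(25), [596.1, 275.7]), ([71.6, 62.6], np.int32(5), [600.5, 294.1]), ([72.8, 72.2], np.int32(43), [591.3, 293.5]), ([80.3, 70.0], np.int32(13), [590.9, 284.8])]
wh 111 203 [([102.3, 197.8], np.int32(14), [475.2, 280.4]), ([108.4, 196.6], np.int32(16), [475.3, 273.4]), ([118.5, 200.7], np.int32(28), [470.2, 263.6]), ([104.2, 211.9], np.int32(53), [462.4, 281.6]), ([112.7, 210.2], np.int32(13), [462.8, 271.9])]
wh 115 46 [([107.3, 33.4], np.int32(7), [615.5, 253.5]), ([114.3, 39.2], np.int32(10), [608.1, 246.7]), ([123.4, 42.3], np.int32(7), [602.8, 237.9]), ([108.8, 44.4], np.int32(5), [605.1, 252.6]), ([116.5, 53.6], np.int32(16), [594.8, 245.4])]
wi 108 173 [([105.6, 166.0], np.int32(13), [608.3, 247.3]), ([116.0, 167.0], np.int32(9), [605.6, 236.7]), ([117.0, 175.0], np.int32(5), [598.7, 237.1]), ([110.2, 180.0], np.int32(13), [595.6, 245.2])]
wi 153 308 [([160.1, 302.7], np.int32(22), [478.7, 224.2]), ([150.9, 301.8], np.int32(17), [480.0, 233.7]), ([155.4, 313.9], np.int32(9), [467.2, 232.8]), ([154.7, 320.2], np.int32(46), [460.5, 235.8])]
```

```bash
cat >> h.py <<'E'
def tip_holes(im,c,p,R,guess,hz=10.5):
    out=[];R=np.array(R);p=np.array(p)
    for g in guess:
        x,y=g;w=(im[y-26:y+27,x-26:x+27].max(2)>75).astype(np.uint8)*255
        n,l,st,ce=cv2.connectedComponentsWithStats(w);k=min((k for k in range(1,n) if st[k,4]>200),key=lambda k:np.hypot(*(ce[k]-26)))
        cs=cv2.findContours((l==k).astype(np.uint8),0,1)[0][0];u=np.array(cv2.fitEllipse(cs)[0])+[x-26,y-26]
        P=plane("wrist",[u],p[2]+hz,c)[0];out.append((u.round(1).tolist(),st[k].tolist(),(R.T@(P-p)).round(1).tolist()))
    return out
E
python3 - <<'E'
from h import *
for tag,p,R in(("wh",[431.2,89.5,200.2],[[0.995,-0.097,0.001],[-0.097,-0.995,0],[0.001,0,-1.0]]),("wi",[537.6,67.4,199.2],[[0.995,-0.099,-0.002],[-0.099,-0.995,0],[-0.002,0,-1.0]])):
    im,c=load(tag);[print(tag,o) for o in tip_holes(im,c,p,R,[(268,160),(378,160)])]
E
```

```text
wh ([267.6, 160.2], [10, 10, 32, 33, 824], [65.9, -21.0, -10.4])
wh ([384.6, 155.2], [10, 0, 43, 45, 1493], [67.8, 21.0, -10.4])
wi ([267.6, 160.2], [10, 10, 32, 33, 824], [65.8, -20.9, -10.6])
wi ([386.0, 157.4], [10, 0, 43, 48, 1469], [66.9, 21.6, -10.6])
```

```bash
python3 - <<'E'
from h import *
for tag,p,R in(("wh",[431.2,89.5,200.2],[[0.995,-0.097,0.001],[-0.097,-0.995,0],[0.001,0,-1.0]]),("wi",[537.6,67.4,199.2],[[0.995,-0.099,-0.002],[-0.099,-0.995,0],[-0.002,0,-1.0]])):
    im,c=load(tag);g=im.max(2).astype(int);R=np.array(R)
    for row in(135,180,200):
        d=g[row];l=[x for x in range(200,262) if d[x]>70 and d[x+1:x+8].max()<70];r=[x for x in range(385,450) if d[x]>70 and d[x-7:x].max()<70]
        e=[l[-1]+.5,r[0]-.5] if l and r else None
        if e: P=plane("wrist",[(e[0],row),(e[1],row)],p[2]+10.5,c);print(tag,row,e,((P-p)@R)[:,:2].round(1).tolist())
    print(tag,[ (x,int(g[150,x])) for x in range(355,400,2)])
E
```

```text
wh [(355, 70), (357, 69), (359, 69), (361, 71), (363, 70), (365, 75), (367, 173), (369, 168), (371, 165), (373, 155), (375, 238), (377, 231), (379, 230), (381, 231), (383, 231), (385, 231), (387, 236), (389, 223), (391, 56), (393, 80), (395, 81), (397, 79), (399, 81)]
wi [(355, 69), (357, 69), (359, 69), (361, 70), (363, 68), (365, 75), (367, 171), (369, 167), (371, 163), (373, 154), (375, 239), (377, 230), (379, 231), (381, 230), (383, 231), (385, 231), (387, 235), (389, 224), (391, 57), (393, 80), (395, 81), (397, 80), (399, 80)]
```

```bash
sed -i 's/max(2)>75/max(2)>115/' h.py; python3 - <<'E'
from h import *
for tag,p,R in(("wh",[431.2,89.5,200.2],[[0.995,-0.097,0.001],[-0.097,-0.995,0],[0.001,0,-1.0]]),("wi",[537.6,67.4,199.2],[[0.995,-0.099,-0.002],[-0.099,-0.995,0],[-0.002,0,-1.0]])):
    im,c=load(tag);[print(tag,o) for o in tip_holes(im,c,p,R,[(268,160),(378,160)])]
    g=im.max(2).astype(int)
    for row in(130,138):
        x=np.arange(200,460);b=x[g[row,200:460]>115]; b=[(u,v) for u,v in zip(b[:-1],b[1:]) if v-u>100][0]
        P=plane("wrist",[(b[0]+.5,row),(b[1]-.5,row)],p[2]+10.5,c);print(row,b,((P-p)@np.array(R))[:,:2].round(1).tolist())
E
```

```text
wh ([267.7, 160.2], [10, 11, 32, 31, 781], [65.9, -21.0, -10.4])
wh ([377.2, 159.5], [10, 10, 31, 32, 779], [66.2, 18.3, -10.4])
130 (np.int64(232), np.int64(412)) [[77.2, -33.6], [77.3, 30.6]]
138 (np.int64(232), np.int64(412)) [[74.3, -33.7], [74.4, 30.7]]
wi ([267.7, 160.2], [10, 11, 32, 32, 786], [65.8, -20.9, -10.6])
wi ([377.2, 159.5], [10, 10, 31, 32, 775], [66.1, 18.4, -10.6])
130 (np.int64(232), np.int64(412)) [[77.2, -33.5], [77.2, 30.6]]
138 (np.int64(233), np.int64(411)) [[74.3, -33.2], [74.3, 30.4]]
```

```bash
python3 -m creep '[{"tx":0,"ty":0,"tz":0,"ax":0,"ay":0,"az":-0.82,"jaw":1},{"tx":0,"ty":0,"tz":0,"ax":0,"ay":0,"az":-0.82,"jaw":1},{"tx":0,"ty":0,"tz":0,"ax":0,"ay":0,"az":-0.82,"jaw":1},{"tx":0.08,"ty":-0.95,"tz":0,"ax":0,"ay":0,"az":0,"jaw":1},{"tx":0.08,"ty":-0.95,"tz":0,"ax":0,"ay":0,"az":0,"jaw":1},{"tx":0.08,"ty":-0.95,"tz":0,"ax":0,"ay":0,"az":0,"jaw":1},{"tx":0.08,"ty":-0.95,"tz":0,"ax":0,"ay":0,"az":0,"jaw":1},{"tx":0.08,"ty":-0.95,"tz":0,"ax":0,"ay":0,"az":0,"jaw":1},{"tx":0,"ty":0,"tz":0,"ax":0,"ay":0,"az":0,"jaw":1},{"tx":0,"ty":0,"tz":0,"ax":0,"ay":0,"az":0,"jaw":1},{"tx":0,"ty":0,"tz":0,"ax":0,"ay":0,"az":0,"jaw":1}]' 60; python3 -m creep '[{"tx":0,"ty":0,"tz":0.9,"ax":0,"ay":0,"az":0,"jaw":1},{"tx":0,"ty":0,"tz":0.9,"ax":0,"ay":0,"az":0,"jaw":1},{"tx":0,"ty":0,"tz":0.8,"ax":0,"ay":0,"az":0,"jaw":1},{"tx":0,"ty":0,"tz":0,"ax":0,"ay":0,"az":0,"jaw":1},{"tx":0,"ty":0,"tz":0,"ax":0,"ay":0,"az":0,"jaw":1},{"tx":0,"ty":0,"tz":0,"ax":0,"ay":0,"az":0,"jaw":1}]' 60
python3 - <<'E'
from h import *
im,c=shot('wj');R=np.array([[.995,-.099],[.099,.995]])
S=np.array([[65,20],[65,-20]])@R.T+[535.4,260.3]
for z in(60,70): print(z,proj("wrist",np.c_[S,[z,z]],c).round(1))
for x,y in((268,160),(377,160)):
    print("\n".join("".join("%4d"%v for v in r) for r in im[y-18:y+19:2,x-18:x+19:2].max(2)));print()
E
```

```text
clock: 16.95
ee_pos: [533.8, 258.6, 200.2]
ee_rot: [[0.995, 0.1, -0.0], [0.1, -0.995, -0.001], [-0.0, 0.001, -1.0]]
force: [0.4, 0.4, -0.5]
width: 61.4
gripper_force: 65.7
clock: 17.45
ee_pos: [536.0, 258.2, 97.9]
ee_rot: [[0.995, 0.097, 0.002], [0.097, -0.995, 0.001], [0.002, -0.0, -1.0]]
force: [-0.1, 0.1, -0.3]
width: 61.1
gripper_force: 65.8
60 [[279.7 153. ]
 [361.8 152.8]]
70 [[277.2 154.8]
 [364.  154.6]]
  67  67  67  66  67  67  67  67  66  64  66  64  65  66  66  66  66  64  65
  66  65  66  65  65  68  63  63  68  57  55  61  63  64  66  64  64  65  64
  65  66  64  65  60  70  92  93  90 139 135  83  71  62  64  64  63  64  64
  66  66  65  63  66  96  93  91  92 137 132  91 114  94  56  63  63  64  65
  67  65  64  64  93  90  93  92 104 137 107 102 106 154 124  55  63  61  63
  65  64  47  95  91  91  92  91 104 129  91 102 178 230 175 105  59  65  62
  64  52  82  92  91  91  92  90  79 255  81  95 250 234 215 130  67  61  61
  64  51  97  90  93  91  92  91  83 212  95  87 145 230 146 118  97  61  60
  60  56  94  90  90  91  91  91  90 175 124  83  88 116  95  88  83
[... 1542 characters left out ...]
 38  62
  58  59 142 140 113  51  65  48  52  52  52  52  53  52  64  85  86  38  59
  56  53 138 135  61  53  57  47  52  48  51  51  52  50  83  85  88  36  60
  59  53 140 137  49  47  50  49  49  50  51  50  52  49  89  85  63  39  59
  56  55  57 102  45  48  49  49  49  51  52  52  51  47  89  83  33  55  60
  57  57  56  49  48  50  49  49  52  50  51  50  51  53  91  41  44  60  58
  55  56  57  56  45  51  47  49  49  50  49  49  49  57  42  39  59  60  58
  57  56  54  57  56  44  45  49  49  52  49  47  41  36  44  55  56  55  57
  55  55  56  55  56  58  57  39  33  34  35  37  35  59  56  56  57  56  55
  55  54  53  54  54  57  55  56  55  57  58  56  56  55  56  56  56  57  57
```

```bash
python3 - <<'E'
from h import *
im,c=load('wj')
R=np.array([[.995,.098],[.098,-.995]])
A=plane("wrist",[(267.7,160.2),(377.2,159.5)],97.2+8,c);B=plane("wrist",[(276.5,153.5),(364,153.5)],70,c);print(A.round(1),B.round(1),((B-A)[:,:2]@R).round(1),np.linalg.norm(A[0]-A[1]),np.linalg.norm(B[0]-B[1]))
E
```

```text
[[599.3 285.9 105.2]
 [603.5 245.8 105.2]] [[598.7 287.   70. ]
 [602.6 246.9  70. ]] [[-0.5 -1.1]
 [-0.8 -1.1]] 40.277289460328156 40.2958369243328
```

```bash
python3 -m creep '[{"tx":-0.015,"ty":-0.028,"tz":0.3,"ax":0,"ay":0,"az":0,"jaw":1},{"tx":0,"ty":0,"tz":0.3,"ax":0,"ay":0,"az":0,"jaw":1},{"tx":0,"ty":0,"tz":0.1,"ax":0,"ay":0,"az":0,"jaw":1},{"tx":0,"ty":0,"tz":0,"ax":0,"ay":0,"az":0,"jaw":1},{"tx":0,"ty":0,"tz":0,"ax":0,"ay":0,"az":0,"jaw":1},{"tx":0,"ty":0,"tz":0,"ax":0,"ay":0,"az":0,"jaw":1}]' 80
python3 - <<'E'
from h import *
im,c=shot('wk')
for x,y in((268,160),(377,160)):
    print("\n".join("".join("%4d"%v for v in r) for r in im[y-18:y+19:2,x-18:x+19:2].max(2)));print()
E
```

```text
clock: 18.0
ee_pos: [534.0, 260.1, 68.1]
ee_rot: [[0.995, 0.099, 0.0], [0.099, -0.995, 0.0], [0.0, -0.0, -1.0]]
force: [0.6, 0.1, -0.0]
width: 60.4
gripper_force: 87.1
  67  65  63  65  65  66  64  63  63  63  64  66  65  65  63  65  65  64  64
  64  62  63  65  65  64  58  61  68  63  55  59  63  62  64  63  65  64  62
  64  64  65  63  58  72 116 141 128  99 134 125  75  56  61  65  62  63  62
  64  65  63  61  64  90 123 135 114 110 144 143 145 116  65  62  63  63  62
  66  64  63  64  94  87 133 134 108 108 105 136 105 107 105  58  63  63  63
  61  63  37  95  90  79 136 127 106 112 157 152 149 132 105  86  59  61  62
  62  52  78  91  90  88 134 121 138 154 229 238 166 140 116 113  71  61  62
  64  35  95  89  91  88 127 120 133 174 236 231 247 130 122 115  94  59  61
  58  43  95  89  90  91 104 125 113 132 229 237 168 122 119 111 100  58  61
  57  57  90  90  90  91  85 136  97  84 129 119 121  86  86  85  98  60  61
  55  46  91  90  89  89  88  98 112  84  86  87  86  88  87  89 138  51  59
  61  34  95  89  88  89  88  88 100  85 113 102  99  95 111 138 139  54  59
  63  37
[... 1294 characters left out ...]
 33  60
  57  72 242 155 146 101 103  87  86  87  86  84 221 113  57  71 101  32  58
  56  56 252 159 188 238 113  98 100 101 100  89  97  57  63  66 105  34  57
  56  53 124 247 234 235 107 120 123 131 123  79  61  61  61  67  68  35  59
  57  55  49  99 214 231 234 236 219 221 149  71  62  61  61  93  32  57  58
  57  57  55  45 209 239 232 231 231 234 162  58  61  63  61  35  43  56  56
  57  54  58  55  84 126 217 215 220 225 155  59  63  57  33  38  57  56  56
  55  55  53  55  53  34  28  35  49  51  54  62  41  34  46  55  57  58  57
  55  55  53  55  56  56  59  39  32  32  31  32  44  59  55  57  54  54  54
  54  55  56  57  56  55  55  52  56  57  57  55  56  55  56  54  57  56  58
```

```bash
python3 - <<'E'
from h import *
im,c=load('wk')
R=np.array([[.995,.099],[.099,-.995]])
for x,y in((272,157),(377,157)):
    w=np.zeros(im.shape[:2],np.uint8);w[y-6:y+5,x-6:x+8]=(im[y-6:y+5,x-6:x+8].min(2)>170)*255;m=cv2.moments(w,True);print(m["m10"]/m["m00"],m["m01"]/m["m00"],m["m00"])
A=plane("wrist",[(267.7,160.2),(377.2,159.5)],68.1+8,c);B=plane("wrist",[(272,156),(377,156)],70,c);print(((B-A)[:,:2]@R).round(1),np.linalg.norm(A[0]-A[1]),np.linalg.norm(B[0]-B[1]))
E
```

```text
271.42424242424244 155.75757575757575 33.0
377.79487179487177 156.51282051282053 39.0
[[1.  0.8]
 [0.7 0.8]] 40.01343012752765 40.005920214064595
```

```bash
python3 -m creep '[{"tx":0.02,"ty":0.018,"tz":0,"ax":0,"ay":0,"az":0,"jaw":1},{"tx":0,"ty":0,"tz":0.06,"ax":0,"ay":0,"az":0,"jaw":1},{"tx":0,"ty":0,"tz":0.06,"ax":0,"ay":0,"az":0,"jaw":1},{"tx":0,"ty":0,"tz":0.06,"ax":0,"ay":0,"az":0,"jaw":1},{"tx":0,"ty":0,"tz":0,"ax":0,"ay":0,"az":0,"jaw":1},{"tx":0,"ty":0,"tz":0,"ax":0,"ay":0,"az":0,"jaw":1}]' 80|egrep "pos|force"; python3 -m creep '[{"tx":0,"ty":0,"tz":0.05,"ax":0,"ay":0,"az":0,"jaw":1},{"tx":0,"ty":0,"tz":0,"ax":0,"ay":0,"az":0,"jaw":1},{"tx":0,"ty":0,"tz":0,"ax":0,"ay":0,"az":0,"jaw":1}]' 80|egrep "pos|force"
python3 - <<'E'
from h import *
im,c=shot('wl');p=observe()['ee_pos']
for x,y in((268,160),(377,160)):
    print("\n".join("".join("%4d"%v for v in r) for r in im[y-18:y+19:3,x-18:x+19:2].max(2)));print()
E
```

```text
ee_pos: [534.5, 259.2, 60.4]
force: [-0.4, 0.1, -0.4]
gripper_force: 87.1
ee_pos: [534.9, 259.3, 58.9]
force: [0.4, 0.3, -0.9]
gripper_force: 87.1
  64  64  66  64  64  65  65  64  65  63  63  64  64  65  63  64  63  65  63
  65  63  65  64  62  58  69  98 117 122 125  74  57  63  65  64  64  62  62
  61  63  63  58  94 141  73 210 123 121 111 117 121 107  61  63  62  64  62
  64  64  43 105 137 112 121 135 135 134 132 127 118 109 101  66  61  61  63
  63  49  75 136 135  84 111 105 120 113 105 105 103 101 103  97  68  63  62
  64  42  89 139 130  89 147 158 165 148 145 110 101  96 105  97  87  56  60
  55  55  92  94 121 135 142 233 231 240 127 129 121 112 101  92 122  67  58
  56  39  94  89 135 111 136 203 245 203 122 119 114 106  93 117 139  50  60
  63  35  74  89 100 118  86  89 100  96  93  89  87  87 133 132 158  48  59
  61  54  30  78  89  87  86 104 117 100  96 108 128 134 131 138  66  57  58
  60  61  58  34  51  89  86 104 132 124 191 195 125 135 112  53  57  58  59
  60  57  59  61  54  31  29  87 140 122 245 246  53  41  55  60  59  58  57
  60  60  58  59  59  60  57 
[... 349 characters left out ...]
 60  60
  59  57  82 113 124 131 137 145 101 125 104 105  95  96 241 202  55  43  58
  57  55 104 116 124 131 140 150 156 166 167 147 101  91 214 218  59  37  59
  55  87 115 107 120 131 141 138 129 234 231 215  91 107 189  90  69  32  59
  56  69 250 153 108 121 131 130  93 248 248 143  96 104 239  48  63  32  58
  56  51 137 131 123  96 112  83  98  97  97  86  82 213 108  60  54  37  58
  56  56  52 130 159 243 122 117  90 101 113  96  87  56  62  48  36  58  56
  56  54  54  50  87 165 126 132 132 131 133  99  76  57  33  36  58  54  56
  56  55  55  56  53  47  25  99  96 111  87  47  31  35  58  54  54  54  55
  54  52  54  54  55  53  53  56  53  55  56  53  53  55  54  53  54  55  55
```

Hole and pin centres now agree within 0.5 mm. I press down in small steps and watch the force.

```bash
for i in 1 2 3; do python3 -m creep '[{"tx":0,"ty":0,"tz":0.05,"ax":0,"ay":0,"az":0,"jaw":1},{"tx":0,"ty":0,"tz":0,"ax":0,"ay":0,"az":0,"jaw":1},{"tx":0,"ty":0,"tz":0,"ax":0,"ay":0,"az":0,"jaw":1}]' 100|egrep "pos|force:"; done
```

```text
ee_pos: [535.1, 259.7, 57.5]
force: [-1.6, 0.8, 2.5]
gripper_force: 108.4
ee_pos: [535.5, 259.8, 56.4]
force: [-3.0, 1.2, 7.0]
gripper_force: 108.9
ee_pos: [535.7, 259.9, 55.4]
force: [-3.4, -0.7, 11.2]
gripper_force: 109.3
```

```bash
for i in 1 2 3; do python3 -m creep '[{"tx":0,"ty":0,"tz":0.06,"ax":0,"ay":0,"az":0,"jaw":1},{"tx":0,"ty":0,"tz":0,"ax":0,"ay":0,"az":0,"jaw":1},{"tx":0,"ty":0,"tz":0,"ax":0,"ay":0,"az":0,"jaw":1}]' 100|egrep "pos|rot|force:"; done
```

```text
ee_pos: [535.4, 259.9, 51.5]
ee_rot: [[0.995, 0.099, 0.001], [0.099, -0.995, 0.001], [0.001, -0.001, -1.0]]
force: [-0.5, 1.2, 3.3]
gripper_force: 108.0
ee_pos: [534.4, 259.0, 47.3]
ee_rot: [[0.995, 0.099, -0.001], [0.099, -0.995, -0.001], [-0.001, 0.001, -1.0]]
force: [-0.3, 1.1, -0.1]
gripper_force: 108.1
ee_pos: [534.5, 259.0, 47.2]
ee_rot: [[0.995, 0.099, -0.002], [0.099, -0.995, -0.001], [-0.002, 0.001, -1.0]]
force: [-5.8, -1.4, 13.6]
gripper_force: 109.3
```

```bash
python3 -m creep '[{"tx":0,"ty":0,"tz":0.06,"ax":0,"ay":0,"az":0,"jaw":1},{"tx":0,"ty":0,"tz":0,"ax":0,"ay":0,"az":0,"jaw":1},{"tx":0,"ty":0,"tz":0,"ax":0,"ay":0,"az":0,"jaw":1}]' 100|egrep "pos|force:"; python3 -m creep '[{"tx":0,"ty":0,"tz":-0.07,"ax":0,"ay":0,"az":0,"jaw":1},{"tx":0,"ty":0,"tz":0,"ax":0,"ay":0,"az":0,"jaw":0.1},{"tx":0,"ty":0,"tz":0,"ax":0,"ay":0,"az":0,"jaw":0.1},{"tx":0,"ty":0,"tz":0,"ax":0,"ay":0,"az":0,"jaw":0.1},{"tx":0,"ty":0,"tz":0,"ax":0,"ay":0,"az":0,"jaw":0.1},{"tx":0,"ty":0,"tz":-0.4,"ax":0,"ay":0,"az":0,"jaw":0.1},{"tx":0,"ty":0,"tz":-0.8,"ax":0,"ay":0,"az":0,"jaw":0.1},{"tx":0,"ty":0,"tz":-0.8,"ax":0,"ay":0,"az":0,"jaw":0.1},{"tx":0,"ty":0,"tz":-0.8,"ax":0,"ay":0,"az":0,"jaw":0.1},{"tx":0,"ty":0,"tz":0,"ax":0,"ay":0,"az":0,"jaw":0.1},{"tx":0,"ty":0,"tz":0,"ax":0,"ay":0,"az":0,"jaw":0.1},{"tx":0,"ty":0,"tz":0,"ax":0,"ay":0,"az":0,"jaw":0.1}]' 60|egrep "pos|force|wid"
python3 -c "
from h import *
shot('wm')"
python3 -m creep '[{"tx":-0.9,"ty":0,"tz":-0.3,"ax":0,"ay":0,"az":0,"jaw":0.1},{"tx":-0.9,"ty":0,"tz":-0.3,"ax":0,"ay":0,"az":0,"jaw":0.1},{"tx":0,"ty":0,"tz":0,"ax":0,"ay":0,"az":0,"jaw":0.1},{"tx":0,"ty":0,"tz":0,"ax":0,"ay":0,"az":0,"jaw":0.1},{"tx":0,"ty":0,"tz":0,"ax":0,"ay":0,"az":0,"jaw":0.1}]'|egrep "pos|force|wid"
python3 - <<'E'
from h import *
shot('wn')
R=np.array([[.995,-.099],[.099,.995]]);ctr=np.array([535.4,260.3])
for tag in("wm","wn"):
    im,c=load(tag)
    C=np.array([[80,32],[80,-32],[-80,-32],[-80,32]])@R.T+ctr;u=proj("wrist",np.c_[C,[57]*4],c);print(tag,"pred corners",u.round().tolist())
    q=np.array(u);x0,y0=np.maximum(q.min(0)-8,0).astype(int);x1,y1=np.minimum(q.max(0)+9,[640,480]).astype(int)
    g=im[y0:y1,x0:x1].max(2); print(np.percentile(g,[5,25,50,75,95]))
    for s in [(65,20),(65,-20),(-65,-20),(-65,20)]:
        P=np.array(s)@R.T+ctr;t=proj("wrist",[[*P,70],[*P,57]],c);print(s,t.round(1).tolist())
E
```

```text
ee_pos: [534.5, 259.1, 47.1]
force: [-9.7, -2.9, 22.9]
gripper_force: 110.6
ee_pos: [534.3, 259.1, 157.2]
force: [-0.5, -0.3, -0.9]
width: 76.9
gripper_force: 0.0
ee_pos: [462.7, 252.0, 180.7]
force: [-1.0, -0.3, 0.5]
width: 77.1
gripper_force: 0.0
wm pred corners [[274.0, 120.0], [372.0, 120.0], [364.0, 335.0], [282.0, 335.0]]
[ 27.  32.  50.  66. 117.]
(65, 20) [[290.5, 143.2], [292.2, 142.0]]
(65, -20) [[355.5, 143.2], [353.8, 142.0]]
(-65, -20) [[350.5, 328.1], [349.4, 319.0]]
(-65, 20) [[295.3, 328.0], [296.5, 319.0]]
wn pred corners [[278.0, 22.0], [368.0, 22.0], [365.0, 238.0], [281.0, 238.0]]
[28. 43. 45. 50. 97.]
(65, 20) [[293.2, 37.4], [294.6, 41.4]]
(65, -20) [[353.1, 37.5], [351.6, 41.4]]
(-65, -20) [[351.1, 223.3], [349.9, 218.6]]
(-65, 20) [[294.9, 223.3], [296.2, 218.5]]
```

```bash
python3 - <<'E'
from h import *
R=np.array([[.995,-.099],[.099,.995]]);ctr=np.array([535.4,260.3]);I={t:load(t) for t in("wm","wn")}
for s in [(65,20),(65,-20),(-65,-20),(-65,20)]:
    ms=[]
    for t,(im,c) in I.items():
        x,y=proj("wrist",[[*(np.array(s)@R.T+ctr),62]],c)[0].round().astype(int)
        m=np.zeros(im.shape[:2],np.uint8);m[y-20:y+21,x-14:x+15]=(im[y-20:y+21,x-14:x+15].min(2)>110)*255
        n,l,st,ce=cv2.connectedComponentsWithStats(m);b=[(ce[k].round(1).tolist(),st[k,:4].tolist(),int(st[k,4])) for k in range(1,n) if st[k,4]>4];ms.append(b);print(s,t,(x,y),b)
im,c=I["wn"]
for x,y in((294,40),(352,40),(350,220),(295,220)):
    print("\n".join("".join("%4d"%v for v in r) for r in im[y-20:y+21:2,x-14:x+15:2].max(2)));print()
E
```

```text
(65, 20) wm (np.int64(292), np.int64(142)) [([292.6, 136.7], [284, 130, 17, 20], 101), ([289.3, 142.3], [286, 140, 7, 6], 30), ([290.9, 152.0], [287, 148, 9, 7], 39)]
(65, 20) wn (np.int64(294), np.int64(40)) [([292.9, 33.1], [290, 30, 8, 9], 44), ([300.7, 39.7], [299, 35, 4, 10], 25), ([287.4, 42.2], [287, 40, 2, 5], 9), ([292.9, 48.9], [289, 46, 9, 6], 33)]
(65, -20) wm (np.int64(354), np.int64(142)) [([350.7, 134.1], [344, 130, 14, 11], 67), ([360.3, 138.4], [358, 135, 5, 8], 18), ([353.5, 141.5], [350, 138, 8, 7], 39), ([351.4, 149.9], [346, 142, 12, 13], 53)]
(65, -20) wn (np.int64(352), np.int64(40)) [([351.0, 31.7], [348, 30, 8, 5], 32), ([352.2, 36.9], [350, 35, 5, 5], 18), ([344.5, 40.7], [343, 37, 4, 10], 19), ([358.2, 40.2], [357, 38, 3, 6], 8), ([351.7, 48.2], [348, 43, 10, 9], 43)]
(-65, -20) wm (np.int64(350), np.int64(322)) [([351.7, 315.1], [345, 312, 13, 9], 61), ([350.0, 321.5], [349, 321, 3, 2], 6), ([348.3, 327.2], [345, 322, 8, 9], 43), ([355.7, 338.1], [346, 335, 19, 7], 65)]
(-65, -20) wn (np.int64(350), np.int64(220)) []
(-65, 20) wm (np.int64(296), np.int64(3
[... 4642 characters left out ...]
5  81  76  84 103  39  29  30
  39  34  36  30  56  79  88  86  83  72  96 105  29  25  28
  37  35  32  33  50  80  96  90  78  72 102  56  25  31  29
  40  35  34  33  32  70  99  94  69  72  44  26  32  28  28
  41  35  33  34  34  56  95  67  86  62  29  27  33  28  32
  38  35  35  33  33  55 107 103 106  62  34  31  27  29  31
  43  32  34  35  32  32  62  61  61  39  34  34  30  30  29
  40  34  35  34  36  33  32  30  31  31  32  33  32  33  33
  41  35  35  36  34  33  33  33  29  34  31  35  32  31  31
  65  33  35  34  33  33  33  34  32  30  33  32  30  29  30
  65  66  67  65  69  67  40  41  43  39  38  42  40  40  39
  62  63  64  64  61  63  38  40  41  38  40  39  40  38  39
```

All four heads show their full 16 mm wing lips (about 22 px) standing over the plate outside the 12 mm hole rims. So all four have clicked through. The plate is seated and the gripper is clear, so I hand in.

```bash
python3 -c "
from h import *
print(observe()['clock'],order.sign_off())"
```

```text
the job is handed in; nothing more can be done
22.1167 None
```

The guard plate was laid flat on the bench and let go, then picked up and pressed onto the four standoffs. The last wrist pictures show all four clicked through, and I handed the job in at 22.1 s with the gripper clear; I saw no sign that anything else moved, but I did not re-measure the other objects afterwards.

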